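# Seat the stopcock plug of the vacuum plate

## Robot

A 6-joint arm with a two-finger parallel gripper is mounted at the origin on the work surface. World frame = base frame: x ahead of the robot, y to its left, z up, the work surface at z = 0. Lengths are in m, angles in rad, forces in N, time in s.
With the tool pointing down it reaches from about 0.35 to 0.725 m from the base axis. Payload 6 kg.
Tool frame: the origin (TCP) lies at the very end of the fingers, on their centre line; the grasp point (between the pads) lies 19 mm behind it (grip_depth is the distance from the TCP to the grasp point, in m); z points along the fingers, y is the line along which they close (so a half turn about z gives the same grasp; the last joint's range is limited). The gripper opens to 85 mm and grips with 20 to 120 N. Pads are 22 mm wide; open, the fingers measure 114 mm over their backs; the gripper's body (76 mm by 85 mm) begins 54 mm behind the grasp point. The pads swing forward as they close: fully open they stand 13 mm farther back than shut.
Start: joints at [1.669, 0.04, 0.085, 0, -1.615, -0.334], TCP at [0.14, 0.583, 0.231] pointing down, gripper open.
Joint ranges: [-2.56, 2.56], [-1.29, 2.01], [-1.08, 1.49], [-3.29, 1.98], [-2.81, -0.18], [-2.99, 2.99]. Speed limits (rad/s): [2.57, 2.57, 3.01, 3.14, 3.14, 3.14].

## Interface

Orientations are given as [roll, pitch, yaw] about the fixed x, y, z axes, in that order (R = Rz(yaw) Ry(pitch) Rx(roll)).
In Python, from bench import * gives the robot as it stands.
- The arm moves only by the tool jog_arm, never from a script. Its arguments are lists of equal length, an entry for each row: "offset": the shift along the tool's x, y, z in units of 50 mm (1.0 is 50 mm), a list of three; "rotation": the turn, a rotation vector about the tool's x, y, z in units of 5 degrees (1.0 is 5 degrees), a list of three; "fingers": the closure, from -1 (fully open) to 1 (shut), so that 0 is half open. In form: {"offset": [[dx, dy, dz], ...], "rotation": [[wx, wy, wz], ...], "fingers": [fingers, ...]}. A call has 1 to 10 rows; each row shifts and turns the commanded pose from where the row before left it, along the tool's axes as they then stand; what a row does not reach is not made up. A row lasts 1/10 s, in which the tool goes at most 50 mm and 8.59 degrees, less where a joint would pass 70% of its speed; a pose out of reach is approached as far as the arm can. A call is refused whole if a number of a shift passes 1 or a number of a turn 1, either way. A call with a gripper value outside its range is refused whole. The fingers move at their own pace and stop on an object; "grip_force" is the grip in N (left out, the last holds). Time passes only in rows, so rows that do not move let the fingers close. It gives the time, the measured TCP pose, the force, the opening and the grip force at its end, in the units of the state.
- state(): the state, without advancing time (a new reading comes with each control period).
- grab_frame(name): name is "scene" or "top"; returns the picture (480x640x3 uint8, blue, green, red); there is no depth.
- camera_params(name): a dict with "fx", "fy", "cx", "cy" (pixels), "R" (3x3) and "t" (3): a world point X has camera coordinates R X + t. Camera axes: x right, y down, z forward; pixel columns grow to the right and rows downward; lengths in m; the calibration is good to about 2 mm. A picture is of the moment at which its call begins. camera_params takes no time and is no camera call.
- sign_off(): hands the job in; it is judged then, once.
The state is a dict: "time_s": time; "joint_positions": joint angles; "joint_vel": joint speeds; "joint_torque": joint torques, N m; "position": TCP position; "tcp_rot": TCP orientation; "wrist_force": force on the tool from outside, world axes, zero at the start; "wrist_torque": the same for the moment, N m; "finger_gap": finger opening in m; "grasp_force": force on a finger pad.
Only numpy, scipy, OpenCV 4.12 (cv2) and the standard library are available. Lean on these libraries where they do the work, as an engineer would, in place of code of your own. Each camera call takes 0.05 s, during which the arm holds its last target. There are 200 camera calls.

## Task

Take the plug with the bar across the top of its handle out of the wooden rack and set it into the tapered bore of the stopcock beside the vacuum plate, with its bar in line with the pipe (open). Then press it down steadily with about 18 N while slowly turning it a quarter turn, so that it wedges tight with the bar square across the pipe (shut); never press harder than about 30 N, or the ground seat is spoiled. Let go of it and leave the other plugs and the things on the bench where they are.

Things in the scene. Friction and masses are not known exactly. Their poses are not given: they have to be found in the camera images.
- bar_plug_head (a point): Centre of the black eight-sided hub of the plug to be used, which hangs by its collar in one of the three holes of the rack, its bar roughly along the row of holes. The hub is 24 mm across flats and 32 mm tall (z, 16 mm above and below this point), to be pinched from above on the two flats that face this frame's +y and -y; on its top lies the bar, 44 mm long (along x), 8 mm wide and 8 mm tall.
- bar_plug: The same plug (about 150 g), same axes, origin at its foot, 72 mm below the hub's centre. Below the hub a 12 mm neck and a brass collar, 40 mm across, 6 mm thick (26 to 32 mm below the hub's centre); below that a brass cone 40 mm long, 25 mm across at the collar, 12 mm at its foot. Set loosely into the bore, it sits with the hub's centre 40 mm above the bore's mouth (collar 8 mm clear).
- knob_plug_head (a point): Middle of the round black knob (36 mm across) on another plug in the rack with the same cone; leave it there.
- pin_plug_head (a point): Middle of the thin black pin handle (12 mm across, 32 mm tall) on a third plug in the rack with the same cone; leave it there.
- rack: Fixed wooden block 64 mm (x) by 205 mm (y) by 50 mm tall, origin under its centre, with three 29 mm holes at y = -70, 0 and +70 mm; each holds one plug.
- bore (a point): Centre of the mouth of the tapered bore, on top of the eight-sided aluminium seat block of the stopcock (about 54 mm across, top 46 mm above the table). z points up along the bore, x along the pipe towards the vacuum plate (a dark disc 180 mm across, 34 mm tall, centred 172 mm along x); a nozzle points to -x. The bore runs through and has the plug's taper, 9 degrees to a side.
- seat (a joint): How far the seat block gives on its stiff rubber foot: 0 at rest, 1 mm per 30 N of push (too fine to steer by). Pushed straight, the plug wedges early (30 N: 1.8 mm). Turned slowly, either way, under the push it works deeper (18 N: 2.6 mm). Worked home, the hub's centre is below 37.9 mm over the bore's mouth; let go gently, it may spring back by up to 1 mm and stays; twisted or pulled without a push it works loose.
- tin: Bystander: low aluminium tin, 58 mm across, 34 mm tall, origin under its centre.
- weight: Bystander: brass weight, 44 mm across, 52 mm tall.
- weight_small: Bystander: smaller brass weight, 32 mm across, 41 mm tall.
- multimeter: Bystander: black multimeter 150 x 78 x 44 mm lying on the table, origin under its centre.
- seal: Bystander: black rubber ring, 72 mm across, 6 mm thick, lying on the table.
Not all that is in view belongs to the job. Leave any purple or turquoise look-alike of the bar_plug alone.

How it is judged:
On the way, in this order (a step that is already met when the one before it is completed fails the run):
1. the bar plug stands in the bore, its bar in line with the pipe (horizontal distance between bar_plug_head and bore below 0.006 m and angle between bar_plug_head's own z axis and vertical below 0.1 rad and z of bar_plug_head in the frame of bore below 0.043 m and angle between the x axis of bar_plug_head and the x axis of bore, either way round below 0.35 rad), for 0.2 s.
2. the plug has been worked home under the push, its bar across the pipe (horizontal distance between bar_plug_head and bore below 0.004 m and z of bar_plug_head in the frame of bore below 0.0379 m and angle between the x axis of bar_plug_head and the y axis of bore, either way round below 0.3 rad), for 0.1 s.
At the end, for the whole second after the job is handed in: the bar plug stands upright (within 0.06 rad) in the stopcock's bore, centred within 4 mm, wedged so deep that the centre of its hub is less than 39.2 mm above the mouth, its bar across the pipe within 0.25 rad, at rest and released (horizontal distance between bar_plug_head and bore below 0.004 m and angle between bar_plug_head's own z axis and vertical below 0.06 rad and z of bar_plug_head in the frame of bore below 0.0392 m and angle between the x axis of bar_plug_head and the y axis of bore, either way round below 0.25 rad and linear speed of bar_plug below 0.01 m/s); the robot touches nothing.
It fails at once if the plug is pressed into the stopcock with more than 30 N (the seat block gives more than 1 mm) (value of joint seat above 0.001 m).
It fails at once if another plug or a bystander is disturbed (moved more than 20 mm) (distance of any of knob_plug_head, pin_plug_head, tin, weight, weight_small, multimeter, seal from where it was at the start of the episode above 0.02 m).
It also fails if it takes over 72 s, if anything falls off the work surface, if the arm or the gripper's body presses on something with over 40 N, if the wrist force passes 120 N, or if a joint passes its speed limit or range.

## Working session

There is one attempt and no reset: what is moved stays moved. The work goes in short steps, Python scripts to look and compute and a tool call to move; the robot and the scene stay as the last step left them, time stands still between calls to the robot, and variables do not carry over. Pictures are saved under pics/ and viewed, at most 10 in all, crops included, and the job is handed in when it is done.

Besides the shell and the picture viewer there is one more tool, called after ">>>" as name(argument=value, ...), one argument or row to a line, values as JSON. jog_arm: Moves the arm, as the interface text tells. Its arguments: {"type":"object","properties":{"offset":{"type":"array","items":{"type":"array","items":{"type":"number"}}},"rotation":{"type":"array","items":{"type":"array","items":{"type":"number"}}},"fingers":{"type":"array","items":{"type":"number"}},"grip_force":{"type":"number"}},"required":["offset","rotation","fingers"]}

```bash
mkdir -p pics; python3 - <<'E'
from bench import *
import cv2
for n in("scene","top"):
    cv2.imwrite(f"pics/{n}0.png",grab_frame(n)); p=camera_params(n); print(n,p)
s=state();print(s)
E
```

```text
scene {'fx': 446.4826418906439, 'fy': 446.4826418906439, 'cx': 324.3971836248679, 'cy': 238.26811105926097, 'R': array([[-0.68074271,  0.73250048,  0.00569292],
       [ 0.52940597,  0.49734028, -0.68730049],
       [-0.50627926, -0.46486094, -0.7263509 ]]), 't': array([ 0.42854559, -0.25628273,  1.23851752])}
top {'fx': 480.12509900066186, 'fy': 480.12509900066186, 'cx': 327.78595999550265, 'cy': 236.2379878088711, 'R': array([[ 0.00824306, -0.99976913,  0.01984299],
       [-0.98419805, -0.01162153, -0.17668937],
       [ 0.17687919, -0.01807297, -0.98406662]]), 't': array([-0.03662347,  0.60520013,  0.99634964])}
{'time_s': 0.1, 'joint_positions': array([ 1.66872214e+00,  4.07546698e-02,  8.39115289e-02, -4.35172121e-04,
       -1.61544936e+00, -3.33735630e-01]), 'joint_vel': array([-8.88644922e-04,  1.73529783e-04,  2.46009891e-03,  1.47117024e-03,
       -5.42304030e-04, -7.05562126e-05]), 'joint_torque': array([-5.62923378e-03, -3.69343722e+01,  3.48283589e+01,  6.95158213e+00,
       -4.48773470e-03,  3.51126616e-06]), 'position': array([0.14000607, 0.58314679, 0.23037224]), 'tcp_rot': array([ 3.14003662e+00, -7.93281095e-05, -2.35790658e-01]), 'wrist_force': array([-0.60429337,  0.16334994, -0.37457498]), 'wrist_torque': array([-0.03834877,  0.02246233, -0.03140018]), 'grasp_force': 0.0, 'finger_gap': 0.08483192066037873}
```

View pics/scene0.png

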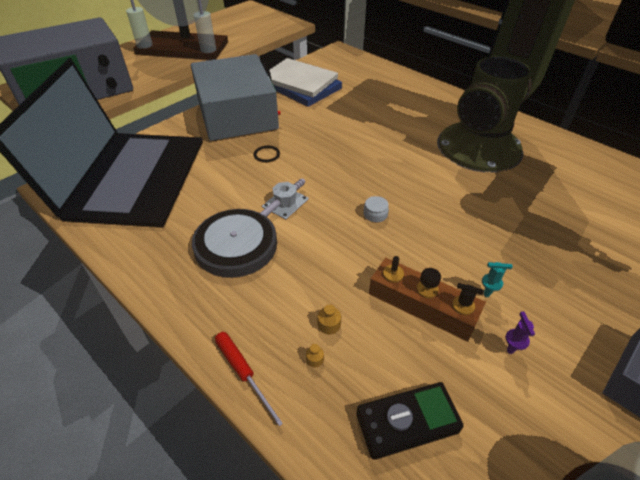

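View pics/top0.png

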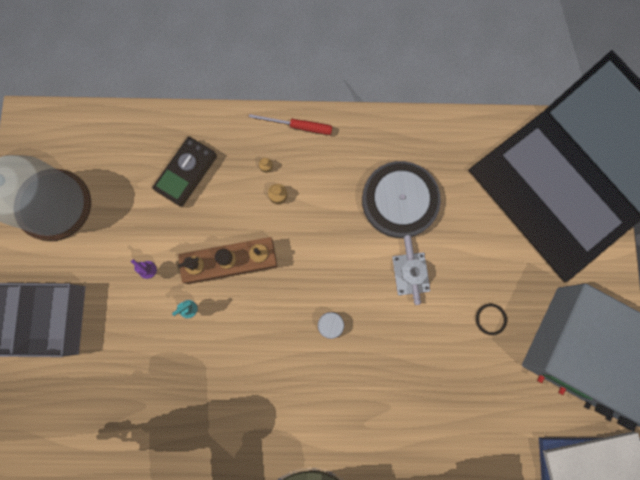

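The scene view shows the rack with the bar plug nearest (467,292) and the stopcock at (285,190). In the top view the bar plug is at (190,264) and the bore at (414,272). I'll enlarge both.

```bash
python3 - <<'E'
import cv2,numpy as np
s=cv2.imread("pics/scene0.png");t=cv2.imread("pics/top0.png")
def c(im,x,y,w,h,k): return cv2.resize(im[y:y+h,x:x+w],None,fx=k,fy=k,interpolation=cv2.INTER_CUBIC)
# top crops: rack (165,225,130,70), cock (370,155,80,160)
a=c(t,170,230,115,60,6); b=c(s,360,245,135,95,5)
cv2.imwrite("pics/rack_t.png",cv2.convertScaleAbs(a,alpha=1.8,beta=10));cv2.imwrite("pics/rack_s.png",cv2.convertScaleAbs(b,alpha=1.8,beta=10))
a=c(t,380,230,70,75,7);b=c(s,255,170,60,55,7)
o=np.zeros((525,490+420,3),np.uint8);o[:a.shape[0],:490]=a;o[:b.shape[0],490:]=b
cv2.imwrite("pics/cock.png",o[:,:800])
E
```

```text
(no output)
```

View pics/rack_t.png

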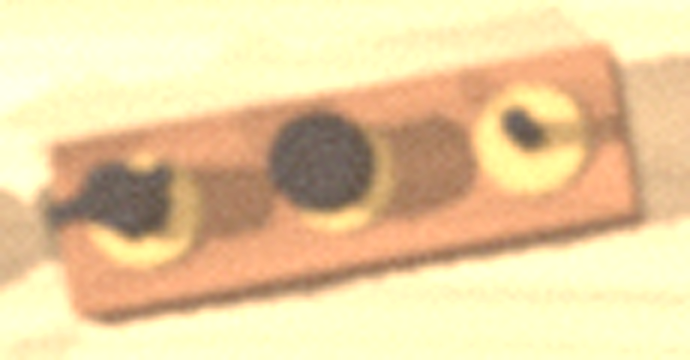

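View pics/rack_s.png

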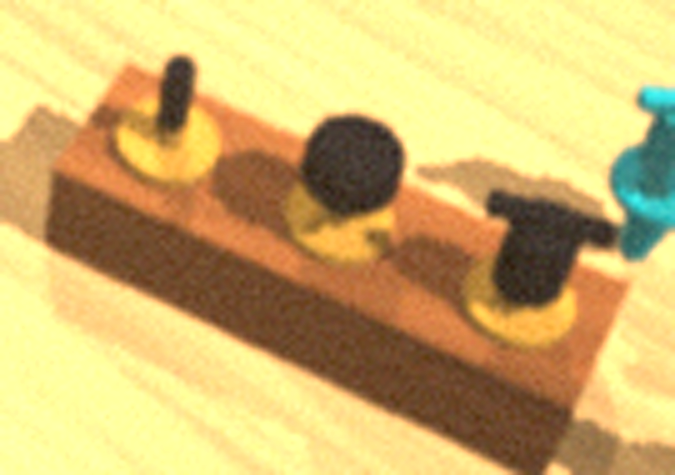

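View pics/cock.png

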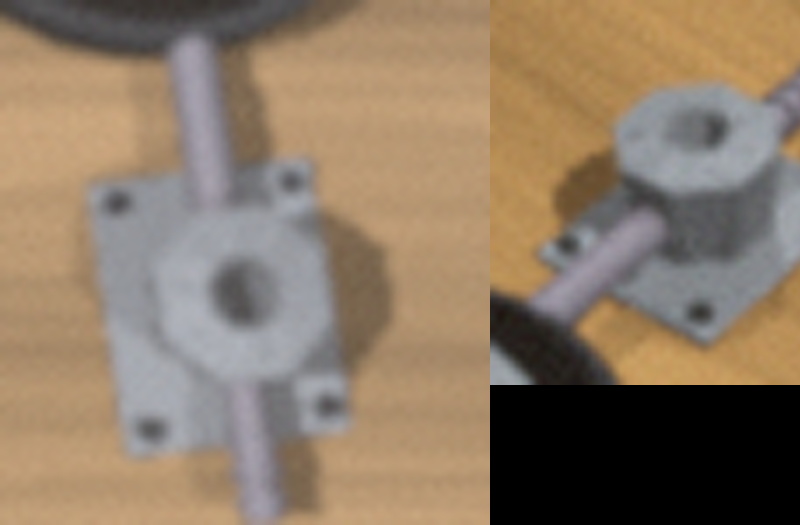

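```bash
cat > h.py <<'E'
import numpy as np,cv2
from bench import camera_params
P={n:camera_params(n) for n in("scene","top")}
def bp(n,u,v,z):
    p=P[n];d=p["R"].T@np.array([(u-p["cx"])/p["fx"],(v-p["cy"])/p["fy"],1]);c=-p["R"].T@p["t"]
    return (c+d*(z-c[2])/d[2])[:2]
def pj(n,X):
    p=P[n];q=np.atleast_2d(X)@p["R"].T+p["t"];return np.c_[q[:,0]/q[:,2]*p["fx"]+p["cx"],q[:,1]/q[:,2]*p["fy"]+p["cy"]]
def cr(u,v,x,y,k): return x+(u+.5)/k-.5,y+(v+.5)/k-.5
E
python3 - <<'E'
from h import *
np.set_printoptions(precision=4,suppress=True)
T=lambda u,v,z:bp("top",*cr(u,v,170,230,6),z)
S=lambda u,v,z:bp("scene",*cr(u,v,360,245,5),z)
print("collars top",T(141,211,.056),T(335,172,.056),T(534,138,.056))
print("collars sc",S(521,296,.056),S(340,215,.056),S(166,139,.056))
print("rack corners top",T(55,145,.05),T(612,45,.05),T(640,215,.05),T(85,315,.05))
print("rack corners sc",S(130,65,.05),S(58,168,.05),S(570,405,.05),S(632,280,.05))
print("bar ends top",T(52,210,.102),T(168,168,.102)," sc",S(492,200,.102),S(615,235,.102))
T=lambda u,v,z:bp("top",*cr(u,v,380,230,7),z)
S=lambda u,v,z:bp("scene",*cr(u-490,v,255,170,7),z)
print("bore top",T(245,292,.046),"sc",S(699,138,.046))
print("plate",bp("top",402,197,.034),"pipe ends",T(195,45,.025),T(262,515,.025))
E
```

```text
collars top [0.5395 0.2585] [0.5544 0.19  ] [0.5675 0.119 ]
collars sc [0.5379 0.2578] [0.552  0.1895] [0.5671 0.1204]
rack corners top [0.5639 0.2924] [0.603  0.0925] [0.5407 0.0806] [0.5026 0.2779]
rack corners sc [0.5421 0.0846] [0.6024 0.0964] [0.5621 0.2933] [0.4992 0.2827]
bar ends top [0.5342 0.2768] [0.5491 0.2381]  sc [0.545  0.2384] [0.5292 0.2773]
bore top [ 0.5315 -0.221 ] sc [ 0.5328 -0.2169]
plate [ 0.7017 -0.1988] pipe ends [ 0.6135 -0.2109] [ 0.4634 -0.2289]
```

>>> jog_arm(
  offset=[
    [0.8, 0.384, 0],
    [0.8, 0.384, 0],
    [0.8, 0.384, 0],
    [0.8, 0.384, 0],
    [0.8, 0.384, 0],
    [0.8, 0.384, 0],
    [0.8, 0.384, 0],
    [0.8, 0.384, 0],
    [0.8, 0.384, 0],
    [0.8, 0.384, 0],
  ],
  rotation=[
    [0, 0, 0],
    [0, 0, 0],
    [0, 0, 0],
    [0, 0, 0],
    [0, 0, 0],
    [0, 0, 0],
    [0, 0, 0],
    [0, 0, 0],
    [0, 0, 0],
    [0, 0, 0],
  ],
  fingers=[-0.4, -0.4, -0.4, -0.4, -0.4, -0.4, -0.4, -0.4, -0.4, -0.4],
)

```text
time_s: 1.1
position: [0.4852, 0.3018, 0.231]
tcp_rot: [3.141, 0.0, -0.236]
wrist_force: [1.1, -0.2, 0.6]
finger_gap: 0.0598
grasp_force: 0.0
```

>>> jog_arm(
  offset=[
    [0.64, 0.305, 0],
    [0.64, 0.305, 0],
    [0, 0, 0],
    [0, 0, 0],
    [0, 0, 0],
    [0, 0, 0],
    [0, 0, 0],
    [0, 0, 0],
    [0, 0, 0],
    [0, 0, 0],
  ],
  rotation=[
    [0, 0, 1],
    [0, 0, 1],
    [0, 0, 1],
    [0, 0, 1],
    [0, 0, 1],
    [0, 0, 1],
    [0, 0, 1],
    [0, 0, 1],
    [0, 0, 1],
    [0, 0, 1],
  ],
  fingers=[-0.4, -0.4, -0.4, -0.4, -0.4, -0.4, -0.4, -0.4, -0.4, -0.4],
)

```text
time_s: 2.1
position: [0.5371, 0.2563, 0.2307]
tcp_rot: [3.141, -0.0, -1.112]
wrist_force: [-0.4, -0.0, -0.2]
finger_gap: 0.0595
grasp_force: 0.0
```

>>> jog_arm(
  offset=[
    [0, 0, 0.4],
    [0, 0, 0.4],
    [0, 0, 0],
    [0, 0, 0],
  ],
  rotation=[
    [0, 0, 0.9],
    [0, 0, 0],
    [0, 0, 0],
    [0, 0, 0],
  ],
  fingers=[-0.4, -0.4, -0.4, -0.4],
)

```text
time_s: 2.5
position: [0.5373, 0.2561, 0.1913]
tcp_rot: [3.141, -0.001, -1.187]
wrist_force: [-0.0, 0.4, 0.2]
finger_gap: 0.0596
grasp_force: 0.0
```

>>> jog_arm(
  offset=[
    [-0.02, -0.044, 0.36],
    [0, 0, 0.4],
    [0, 0, 0.4],
    [0, 0, 0.4],
    [0, 0, 0.3],
    [0, 0, 0.3],
    [0, 0, 0.2],
    [0, 0, 0.2],
    [0, 0, 0],
    [0, 0, 0],
  ],
  rotation=[
    [0, 0, 0],
    [0, 0, 0],
    [0, 0, 0],
    [0, 0, 0],
    [0, 0, 0],
    [0, 0, 0],
    [0, 0, 0],
    [0, 0, 0],
    [0, 0, 0],
    [0, 0, 0],
  ],
  fingers=[-0.4, -0.4, -0.4, -0.4, -0.4, -0.4, -0.4, -0.4, -0.4, -0.4],
)

```text
time_s: 3.5
position: [0.5392, 0.2581, 0.0637]
tcp_rot: [-3.141, -0.0, -1.187]
wrist_force: [0.8, -0.4, 0.7]
finger_gap: 0.0599
grasp_force: 0.0
```

```bash
python3 - <<'E'
from h import *
from bench import *
s=grab_frame("scene");t=grab_frame("top")
c=lambda im,x,y,w,h,k: cv2.convertScaleAbs(cv2.resize(im[y:y+h,x:x+w],None,fx=k,fy=k,interpolation=cv2.INTER_CUBIC),alpha=1.8,beta=10)
cv2.imwrite("pics/g1.png",np.hstack([c(s,410,215,100,150,4),c(t,140,200,100,150,4)]))
E
```

```text
(no output)
```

View pics/g1.png

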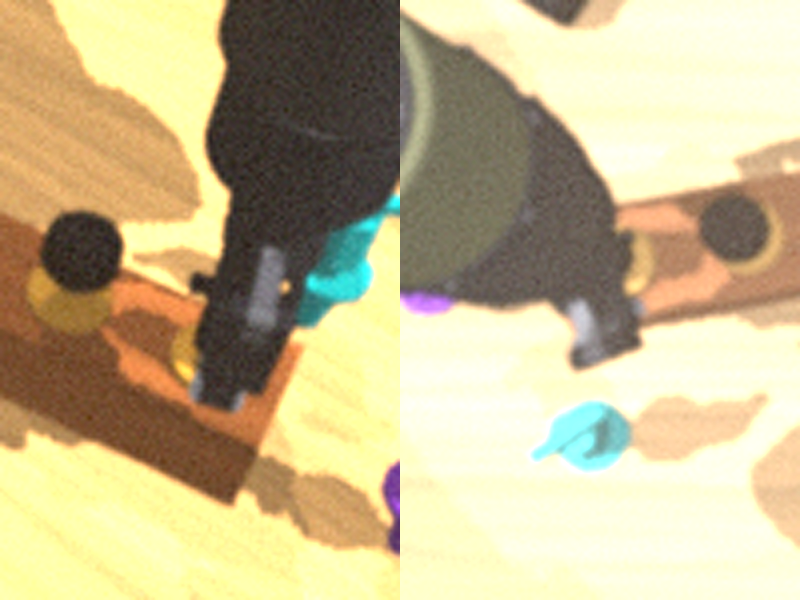

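The fingers straddle the hub: scene crop (235,330), top crop (605,290). The bar end shows on the left. I'll close and lift.

>>> jog_arm(
  offset=[
    [0, 0, 0],
    [0, 0, 0],
    [0, 0, 0],
    [0, 0, 0],
    [0, 0, 0],
    [0, 0, 0],
  ],
  rotation=[
    [0, 0, 0],
    [0, 0, 0],
    [0, 0, 0],
    [0, 0, 0],
    [0, 0, 0],
    [0, 0, 0],
  ],
  fingers=[1, 1, 1, 1, 1, 1],
  grip_force=60,
)

```text
time_s: 4.2
position: [0.5392, 0.2582, 0.0639]
tcp_rot: [-3.141, -0.0, -1.187]
wrist_force: [-0.9, 0.8, 3.6]
finger_gap: 0.023
grasp_force: 59.0
```

>>> jog_arm(
  offset=[
    [0, 0, -0.1],
    [0, 0, -0.2],
    [0, 0, -0.3],
    [0, 0, -0.3],
    [0, 0, -0.3],
    [0, 0, -0.3],
    [0, 0, -0.3],
    [0, 0, -0.2],
    [0, 0, 0],
    [0, 0, 0],
  ],
  rotation=[
    [0, 0, 0],
    [0, 0, 0],
    [0, 0, 0],
    [0, 0, 0],
    [0, 0, 0],
    [0, 0, 0],
    [0, 0, 0],
    [0, 0, 0],
    [0, 0, 0],
    [0, 0, 0],
  ],
  fingers=[1, 1, 1, 1, 1, 1, 1, 1, 1, 1],
)

```text
time_s: 5.2
position: [0.5387, 0.2581, 0.1629]
tcp_rot: [3.141, 0.0, -1.187]
wrist_force: [-0.5, 0.2, -2.1]
finger_gap: 0.0231
grasp_force: 58.8
```

>>> jog_arm(
  offset=[
    [0.2, 0.084, -0.5],
    [0.6, 0.252, -0.5],
    [0.8, 0.336, 0],
    [0.8, 0.336, 0],
    [0.8, 0.336, 0],
    [0.8, 0.336, 0],
    [0.8, 0.336, 0],
    [0.8, 0.336, 0],
    [0.8, 0.336, 0],
    [0.8, 0.336, 0],
  ],
  rotation=[
    [0, 0, 0],
    [0, 0, 0],
    [0, 0, 0],
    [0, 0, 0],
    [0, 0, 0],
    [0, 0, 0],
    [0, 0, 0],
    [0, 0, 0],
    [0, 0, 0],
    [0, 0, 0],
  ],
  fingers=[1, 1, 1, 1, 1, 1, 1, 1, 1, 1],
)

```text
time_s: 6.2
position: [0.5329, -0.134, 0.2123]
tcp_rot: [3.14, 0.001, -1.187]
wrist_force: [0.2, 0.2, -1.5]
finger_gap: 0.0233
grasp_force: 59.1
```

>>> jog_arm(
  offset=[
    [0.8, 0.336, 0],
    [0.5, 0.21, 0],
    [0.3, 0.126, 0],
    [0, 0, 0],
    [0, 0, 0],
    [0, 0, 0],
    [0, 0, 0],
    [0, 0, 0],
    [0, 0, 0],
    [0, 0, 0],
  ],
  rotation=[
    [0, 0, 0],
    [0, 0, 0],
    [0, 0, 0],
    [0, 0, 1],
    [0, 0, 1],
    [0, 0, 1],
    [0, 0, 1],
    [0, 0, 1],
    [0, 0, 1],
    [0, 0, 1],
  ],
  fingers=[1, 1, 1, 1, 1, 1, 1, 1, 1, 1],
)

```text
time_s: 7.2
position: [0.532, -0.2189, 0.212]
tcp_rot: [3.139, -0.0, -1.801]
wrist_force: [1.2, 0.4, -0.7]
finger_gap: 0.0228
grasp_force: 58.9
```

>>> jog_arm(
  offset=[
    [0, 0, 0],
    [0, 0, 0],
    [0, 0, 0],
    [0, 0, 0],
    [0, 0, 0],
    [0, 0, 0],
    [0, 0, 0],
    [0, 0, 0],
    [0, 0, 0],
    [0, 0, 0],
  ],
  rotation=[
    [0, 0, 1],
    [0, 0, 1],
    [0, 0, 1],
    [0, 0, 1],
    [0, 0, 1],
    [0, 0, 1],
    [0, 0, 1],
    [0, 0, 1],
    [0, 0, 1],
    [0, 0, 1],
  ],
  fingers=[1, 1, 1, 1, 1, 1, 1, 1, 1, 1],
)

```text
time_s: 8.2
position: [0.532, -0.2189, 0.212]
tcp_rot: [3.14, -0.002, -2.674]
wrist_force: [-0.3, 0.6, -2.1]
finger_gap: 0.0228
grasp_force: 58.9
```

>>> jog_arm(
  offset=[
    [0, 0, 0],
    [0, 0, 0],
    [0, 0, 0],
    [0, 0, 0],
    [0, 0, 0],
    [0, 0, 0],
  ],
  rotation=[
    [0, 0, 1],
    [0, 0, 1],
    [0, 0, 1],
    [0, 0, 1],
    [0, 0, 0],
    [0, 0, 0],
  ],
  fingers=[1, 1, 1, 1, 1, 1],
)

```text
time_s: 8.8
position: [0.5321, -0.219, 0.2125]
tcp_rot: [3.141, -0.001, -3.017]
wrist_force: [-0.2, -0.5, -1.3]
finger_gap: 0.023
grasp_force: 58.9
```

>>> jog_arm(
  offset=[
    [0, 0, 0.3],
    [0, 0, 0.4],
    [0, 0, 0.4],
    [0, 0, 0.4],
    [0, 0, 0.3],
    [0, 0, 0.2],
    [0, 0, 0],
    [0, 0, 0],
  ],
  rotation=[
    [0, 0, 0],
    [0, 0, 0],
    [0, 0, 0],
    [0, 0, 0],
    [0, 0, 0],
    [0, 0, 0],
    [0, 0, 0],
    [0, 0, 0],
  ],
  fingers=[1, 1, 1, 1, 1, 1, 1, 1],
)

```text
time_s: 9.6
position: [0.5326, -0.2193, 0.1139]
tcp_rot: [-3.141, 0.001, -3.019]
wrist_force: [-0.4, 0.9, -1.2]
finger_gap: 0.0227
grasp_force: 58.9
```

```bash
python3 - <<'E'
from h import *
from bench import *
s=grab_frame("scene");t=grab_frame("top");p=state()["position"];print(p)
c=lambda im,x,y,w,h,k: cv2.convertScaleAbs(cv2.resize(im[y:y+h,x:x+w],None,fx=k,fy=k,interpolation=cv2.INTER_CUBIC),alpha=1.5,beta=10)
cv2.imwrite("pics/b1.png",np.hstack([c(s,250,135,66,90,6),c(t,375,215,66,90,6)]))
for z in (p[2]+.0181-.072,p[2]+.0181-.032,p[2]+.0181-.026):
  a=np.linspace(0,6.28,73);r=.006 if z<.07 else .02
  q=pj("scene",np.c_[p[0]+r*np.cos(a),p[1]+r*np.sin(a),0*a+z]);q=(q-[250,135]+.5)*6-.5
  print(z,q.min(0),q.max(0))
a=np.arange(8)*np.pi/4+np.radians(7+22.5);r=.027/np.cos(np.pi/8)
q=pj("scene",np.c_[.532+r*np.cos(a),-.219+r*np.sin(a),0*a+.046]);q=(q-[250,135]+.5)*6-.5
print("block",q.min(0),q.max(0))
E
```

```text
[ 0.53297846 -0.21931346  0.11462238]
0.060722381847616955 [186.37702689 286.06598937] [217.75426344 306.1859279 ]
0.10072238184761695 [141.63387903 179.84502985] [249.28335441 246.58163087]
0.10672238184761695 [140.37550166 166.95861973] [248.50003403 233.6307551 ]
block [134.76624894 277.98951632] [279.44855856 373.30056362]
```

View pics/b1.png

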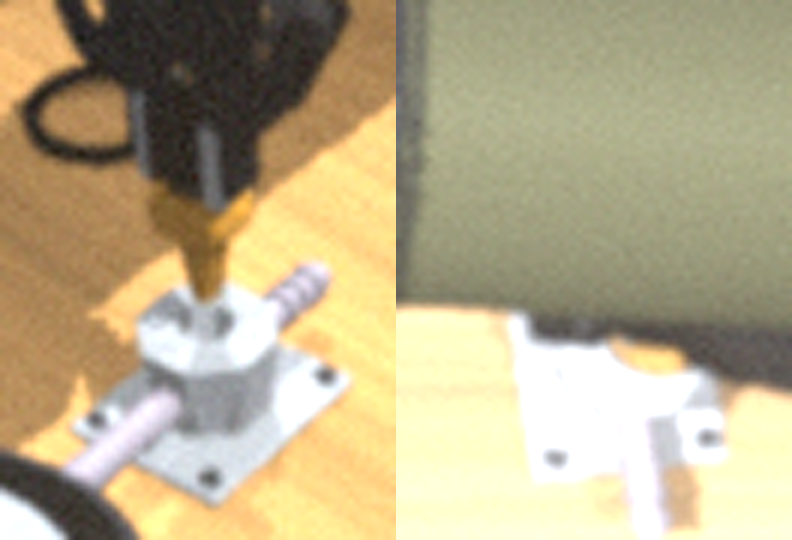

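The scene view shows the cone's foot over the bore at (206,302), about 1 mm from its mouth at (208,330). The top view is hidden by the arm. I'll lower it gently while watching the lateral forces.

>>> jog_arm(
  offset=[
    [0, 0, 0.15],
    [0, 0, 0.15],
    [0, 0, 0.15],
    [0, 0, 0.1],
    [0, 0, 0.05],
    [0, 0, 0.04],
    [0, 0, 0],
    [0, 0, 0],
  ],
  rotation=[
    [0, 0, 0],
    [0, 0, 0],
    [0, 0, 0],
    [0, 0, 0],
    [0, 0, 0],
    [0, 0, 0],
    [0, 0, 0],
    [0, 0, 0],
  ],
  fingers=[1, 1, 1, 1, 1, 1, 1, 1],
)

```text
time_s: 10.5
position: [0.5324, -0.2193, 0.0815]
tcp_rot: [-3.141, 0.0, -3.02]
wrist_force: [0.4, -2.1, -1.3]
finger_gap: 0.0229
grasp_force: 58.9
```

>>> jog_arm(
  offset=[
    [0, 0, 0.04],
    [0, 0, 0.04],
    [0, 0, 0.03],
    [0, 0, 0],
    [0, 0, 0],
  ],
  rotation=[
    [0, 0, 0],
    [0, 0, 0],
    [0, 0, 0],
    [0, 0, 0],
    [0, 0, 0],
  ],
  fingers=[1, 1, 1, 1, 1],
)

```text
time_s: 11.0
position: [0.5323, -0.2198, 0.0761]
tcp_rot: [-3.14, 0.0, -3.02]
wrist_force: [0.3, -6.0, -0.1]
finger_gap: 0.0231
grasp_force: 59.2
```

>>> jog_arm(
  offset=[
    [0, -0.02, 0],
    [0, 0, 0],
    [0, 0, 0],
  ],
  rotation=[
    [0, 0, 0],
    [0, 0, 0],
    [0, 0, 0],
  ],
  fingers=[1, 1, 1],
)

```text
time_s: 11.3
position: [0.5324, -0.2201, 0.0757]
tcp_rot: [-3.142, -0.0, -3.02]
wrist_force: [-0.4, -3.1, -1.2]
finger_gap: 0.0229
grasp_force: 59.1
```

>>> jog_arm(
  offset=[
    [0, -0.01, 0.04],
    [0, 0, 0],
    [0, 0, 0],
  ],
  rotation=[
    [0, 0, 0],
    [0, 0, 0],
    [0, 0, 0],
  ],
  fingers=[1, 1, 1],
)

```text
time_s: 11.6
position: [0.5323, -0.2205, 0.0734]
tcp_rot: [3.141, -0.001, -3.02]
wrist_force: [-1.1, -3.6, -1.2]
finger_gap: 0.0232
grasp_force: 59.1
```

>>> jog_arm(
  offset=[
    [0, -0.02, 0.02],
    [0, 0, 0.02],
    [0, 0, 0],
    [0, 0, 0],
  ],
  rotation=[
    [0, 0, 0],
    [0, 0, 0],
    [0, 0, 0],
    [0, 0, 0],
  ],
  fingers=[1, 1, 1, 1],
)

```text
time_s: 12.0
position: [0.5326, -0.2213, 0.0715]
tcp_rot: [3.141, -0.0, -3.02]
wrist_force: [-1.1, -1.2, -2.7]
finger_gap: 0.0229
grasp_force: 59.1
```

>>> jog_arm(
  offset=[
    [0, -0.01, 0.02],
    [0, 0, 0],
    [0, 0, 0],
  ],
  rotation=[
    [0, 0, 0],
    [0, 0, 0],
    [0, 0, 0],
  ],
  fingers=[1, 1, 1],
)

```text
time_s: 12.3
position: [0.5326, -0.2219, 0.0706]
tcp_rot: [3.141, -0.0, -3.02]
wrist_force: [-1.7, 0.6, -2.0]
finger_gap: 0.0229
grasp_force: 59.1
```

>>> jog_arm(
  offset=[
    [0.006, 0, 0.02],
    [0, 0, 0],
    [0, 0, 0],
  ],
  rotation=[
    [0, 0, 0],
    [0, 0, 0],
    [0, 0, 0],
  ],
  fingers=[1, 1, 1],
)

```text
time_s: 12.6
position: [0.5324, -0.222, 0.0698]
tcp_rot: [3.141, -0.0, -3.02]
wrist_force: [-1.2, 0.7, -1.1]
finger_gap: 0.0233
grasp_force: 59.1
```

>>> jog_arm(
  offset=[
    [0, 0, 0.02],
    [0, 0, 0],
    [0, 0, 0],
  ],
  rotation=[
    [0, 0, 0],
    [0, 0, 0],
    [0, 0, 0],
  ],
  fingers=[1, 1, 1],
)

```text
time_s: 12.9
position: [0.5323, -0.222, 0.0687]
tcp_rot: [3.141, -0.0, -3.02]
wrist_force: [-2.8, 1.5, 0.1]
finger_gap: 0.0232
grasp_force: 59.2
```

>>> jog_arm(
  offset=[
    [0.008, 0.004, 0.01],
    [0, 0, 0],
    [0, 0, 0],
  ],
  rotation=[
    [0, 0, 0],
    [0, 0, 0],
    [0, 0, 0],
  ],
  fingers=[1, 1, 1],
)

```text
time_s: 13.2
position: [0.5321, -0.222, 0.0684]
tcp_rot: [-3.141, 0.0, -3.02]
wrist_force: [-0.4, 1.6, -1.2]
finger_gap: 0.0229
grasp_force: 59.2
```

>>> jog_arm(
  offset=[
    [0, 0, 0.01],
    [0, 0, 0],
    [0, 0, 0],
  ],
  rotation=[
    [0, 0, 0],
    [0, 0, 0],
    [0, 0, 0],
  ],
  fingers=[1, 1, 1],
)

```text
time_s: 13.5
position: [0.5321, -0.2219, 0.0679]
tcp_rot: [-3.142, 0.0, -3.02]
wrist_force: [-1.0, 1.9, 0.1]
finger_gap: 0.0228
grasp_force: 59.3
```

>>> jog_arm(
  offset=[
    [0, 0, 0.01],
    [0, 0, 0],
    [0, 0, 0],
  ],
  rotation=[
    [0, 0, 0],
    [0, 0, 0],
    [0, 0, 0],
  ],
  fingers=[1, 1, 1],
)

```text
time_s: 13.8
position: [0.532, -0.2219, 0.0674]
tcp_rot: [-3.142, 0.0, -3.02]
wrist_force: [-1.3, 1.8, 0.4]
finger_gap: 0.0229
grasp_force: 59.3
```

>>> jog_arm(
  offset=[
    [0.002, 0.004, 0.01],
    [0, 0, 0],
    [0, 0, 0],
  ],
  rotation=[
    [0, 0, 0],
    [0, 0, 0],
    [0, 0, 0],
  ],
  fingers=[1, 1, 1],
)

```text
time_s: 14.1
position: [0.532, -0.2219, 0.0671]
tcp_rot: [-3.141, 0.0, -3.02]
wrist_force: [-1.6, 1.9, 1.3]
finger_gap: 0.0232
grasp_force: 59.5
```

>>> jog_arm(
  offset=[
    [0, 0, 0.01],
    [0, 0, 0],
    [0, 0, 0],
  ],
  rotation=[
    [0, 0, 0],
    [0, 0, 0],
    [0, 0, 0],
  ],
  fingers=[1, 1, 1],
)

```text
time_s: 14.4
position: [0.532, -0.2219, 0.0668]
tcp_rot: [-3.141, 0.0, -3.019]
wrist_force: [-2.5, 3.0, 5.0]
finger_gap: 0.023
grasp_force: 59.8
```

>>> jog_arm(
  offset=[
    [0.004, 0.008, 0.01],
    [0, 0, 0],
    [0, 0, 0],
  ],
  rotation=[
    [0, 0, 0],
    [0, 0, 0],
    [0, 0, 0],
  ],
  fingers=[1, 1, 1],
)

```text
time_s: 14.7
position: [0.532, -0.2218, 0.0667]
tcp_rot: [-3.14, 0.001, -3.02]
wrist_force: [-2.5, 2.3, 5.2]
finger_gap: 0.0232
grasp_force: 59.9
```

>>> jog_arm(
  offset=[
    [0, 0, 0.006],
    [0, 0, 0],
    [0, 0, 0],
  ],
  rotation=[
    [0, 0, 0],
    [0, 0, 0],
    [0, 0, 0],
  ],
  fingers=[1, 1, 1],
)

```text
time_s: 15.0
position: [0.532, -0.2218, 0.0666]
tcp_rot: [-3.14, 0.001, -3.02]
wrist_force: [-2.1, 1.5, 7.5]
finger_gap: 0.023
grasp_force: 60.1
```

>>> jog_arm(
  offset=[
    [0, 0, 0.01],
    [0, 0, 0.01],
    [0, 0, 0],
    [0, 0, 0],
    [0, 0, 0],
  ],
  rotation=[
    [0, 0, 0],
    [0, 0, 0],
    [0, 0, 0],
    [0, 0, 0],
    [0, 0, 0],
  ],
  fingers=[1, 1, 1, 1, 1],
  grip_force=80,
)

```text
time_s: 15.5
position: [0.5321, -0.2218, 0.0662]
tcp_rot: [-3.14, 0.001, -3.019]
wrist_force: [-3.5, 3.0, 9.4]
finger_gap: 0.0228
grasp_force: 79.0
```

>>> jog_arm(
  offset=[
    [0.002, 0.004, 0.01],
    [0, 0, 0.01],
    [0, 0, 0.01],
    [0, 0, 0],
    [0, 0, 0],
  ],
  rotation=[
    [0, 0, 0],
    [0, 0, 0],
    [0, 0, 0],
    [0, 0, 0],
    [0, 0, 0],
  ],
  fingers=[1, 1, 1, 1, 1],
)

```text
time_s: 16.0
position: [0.5322, -0.2218, 0.0659]
tcp_rot: [-3.139, 0.002, -3.019]
wrist_force: [-5.7, 4.6, 14.6]
finger_gap: 0.0228
grasp_force: 79.6
```

>>> jog_arm(
  offset=[
    [0.01, 0.008, 0.004],
    [0, 0, 0.004],
    [0, 0, 0.002],
    [0, 0, 0.002],
    [0, 0, 0.002],
    [0, 0, 0.002],
    [0, 0, 0.002],
    [0, 0, 0.002],
    [0, 0, 0.002],
    [0, 0, 0.002],
  ],
  rotation=[
    [0, 0, -0.2],
    [0, 0, -0.3],
    [0, 0, -0.3],
    [0, 0, -0.3],
    [0, 0, -0.3],
    [0, 0, -0.3],
    [0, 0, -0.3],
    [0, 0, -0.3],
    [0, 0, -0.3],
    [0, 0, -0.3],
  ],
  fingers=[1, 1, 1, 1, 1, 1, 1, 1, 1, 1],
)

```text
time_s: 17.0
position: [0.532, -0.2216, 0.0652]
tcp_rot: [-3.138, 0.002, -2.765]
wrist_force: [-6.3, 4.6, 16.5]
finger_gap: 0.0225
grasp_force: 79.8
```

>>> jog_arm(
  offset=[
    [0.008, 0.012, 0.002],
    [0, 0, 0.002],
    [0, 0, 0.002],
    [0, 0, 0.002],
    [0, 0, 0.002],
    [0, 0, 0.002],
    [0, 0, 0.002],
    [0, 0, 0.002],
    [0, 0, 0.002],
    [0, 0, 0.002],
  ],
  rotation=[
    [0, 0, -0.3],
    [0, 0, -0.3],
    [0, 0, -0.3],
    [0, 0, -0.3],
    [0, 0, -0.3],
    [0, 0, -0.3],
    [0, 0, -0.3],
    [0, 0, -0.3],
    [0, 0, -0.3],
    [0, 0, -0.3],
  ],
  fingers=[1, 1, 1, 1, 1, 1, 1, 1, 1, 1],
)

```text
time_s: 18.0
position: [0.5318, -0.2213, 0.065]
tcp_rot: [-3.137, 0.002, -2.503]
wrist_force: [-5.6, 4.6, 19.2]
finger_gap: 0.0229
grasp_force: 80.1
```

>>> jog_arm(
  offset=[
    [0.006, 0.019, 0],
    [0, 0, 0],
    [0, 0, 0],
    [0, 0, 0],
    [0, 0, 0],
    [0, 0, 0],
    [0, 0, 0.001],
    [0, 0, 0],
    [0, 0, 0.001],
    [0, 0, 0],
  ],
  rotation=[
    [0, 0, -0.3],
    [0, 0, -0.3],
    [0, 0, -0.3],
    [0, 0, -0.3],
    [0, 0, -0.3],
    [0, 0, -0.3],
    [0, 0, -0.3],
    [0, 0, -0.3],
    [0, 0, -0.3],
    [0, 0, -0.3],
  ],
  fingers=[1, 1, 1, 1, 1, 1, 1, 1, 1, 1],
)

```text
time_s: 19.0
position: [0.5314, -0.221, 0.0648]
tcp_rot: [-3.135, 0.001, -2.242]
wrist_force: [-3.4, 4.0, 16.1]
finger_gap: 0.0231
grasp_force: 79.8
```

>>> jog_arm(
  offset=[
    [-0.004, 0.011, 0.002],
    [0, 0, 0.002],
    [0, 0, 0.001],
    [0, 0, 0.001],
    [0, 0, 0.001],
    [0, 0, 0.001],
    [0, 0, 0.001],
    [0, 0, 0.001],
    [0, 0, 0.001],
    [0, 0, 0.001],
  ],
  rotation=[
    [0, 0, -0.3],
    [0, 0, -0.3],
    [0, 0, -0.3],
    [0, 0, -0.3],
    [0, 0, -0.3],
    [0, 0, -0.3],
    [0, 0, -0.3],
    [0, 0, -0.3],
    [0, 0, -0.3],
    [0, 0, -0.3],
  ],
  fingers=[1, 1, 1, 1, 1, 1, 1, 1, 1, 1],
)

```text
time_s: 20.0
position: [0.5312, -0.2209, 0.0647]
tcp_rot: [-3.135, -0.001, -1.98]
wrist_force: [-4.2, 1.8, 16.9]
finger_gap: 0.0231
grasp_force: 80.0
```

>>> jog_arm(
  offset=[
    [0, 0, 0.001],
    [0, 0, 0],
    [0, 0, 0.001],
    [0, 0, 0],
    [0, 0, 0.001],
    [0, 0, 0],
    [0, 0, 0],
    [0, 0, 0],
    [0, 0, 0],
    [0, 0, 0],
  ],
  rotation=[
    [0, 0, -0.3],
    [0, 0, -0.3],
    [0, 0, -0.3],
    [0, 0, -0.3],
    [0, 0, -0.3],
    [0, 0, -0.3],
    [0, 0, -0.3],
    [0, 0, -0.3],
    [0, 0, -0.3],
    [0, 0, -0.3],
  ],
  fingers=[1, 1, 1, 1, 1, 1, 1, 1, 1, 1],
)

```text
time_s: 21.0
position: [0.5309, -0.2208, 0.0646]
tcp_rot: [-3.136, -0.003, -1.718]
wrist_force: [-5.5, 2.1, 18.8]
finger_gap: 0.0227
grasp_force: 80.1
```

>>> jog_arm(
  offset=[
    [0, 0, 0],
    [0, 0, 0],
    [0, 0, 0],
    [0, 0, 0],
    [0, 0, 0],
    [0, 0, 0],
    [0, 0, 0],
    [0, 0, 0],
    [0, 0, 0],
    [0, 0, 0],
  ],
  rotation=[
    [0, 0, -0.32],
    [0, 0, -0.32],
    [0, 0, -0.32],
    [0, 0, -0.32],
    [0, 0, -0.32],
    [0, 0, -0.32],
    [0, 0, -0.32],
    [0, 0, -0.32],
    [0, 0, -0.32],
    [0, 0, -0.32],
  ],
  fingers=[1, 1, 1, 1, 1, 1, 1, 1, 1, 1],
)

```text
time_s: 22.0
position: [0.5307, -0.2208, 0.0645]
tcp_rot: [-3.138, -0.004, -1.439]
wrist_force: [-5.3, 2.3, 19.0]
finger_gap: 0.023
grasp_force: 80.2
```

```bash
python3 - <<'E'
from h import *
from bench import *
s=grab_frame("scene");st=state();print(st["position"],st["wrist_force"],st["wrist_torque"])
c=lambda im,x,y,w,h,k: cv2.convertScaleAbs(cv2.resize(im[y:y+h,x:x+w],None,fx=k,fy=k,interpolation=cv2.INTER_CUBIC),alpha=1.5,beta=10)
cv2.imwrite("pics/w1.png",c(s,250,135,70,90,6))
E
```

```text
[ 0.5306947 -0.2208688  0.0644886] [-5.65918003  2.01185342 18.11561684] [0.88932965 2.23809406 0.14503064]
```

View pics/w1.png

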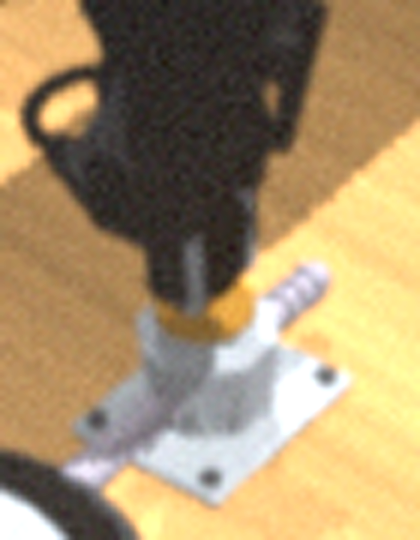

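The plug is seated, with its collar (205,310) just above the block. I'll work it a few degrees to and fro under a slightly firmer push for margin.

>>> jog_arm(
  offset=[
    [0, 0, 0.004],
    [0, 0, 0.004],
    [0, 0, 0.002],
    [0, 0, 0],
    [0, 0, 0],
    [0, 0, 0],
    [0, 0, 0],
    [0, 0, 0],
    [0, 0, 0],
    [0, 0, 0],
  ],
  rotation=[
    [0, 0, -0.3],
    [0, 0, -0.3],
    [0, 0, -0.3],
    [0, 0, -0.3],
    [0, 0, -0.3],
    [0, 0, 0.3],
    [0, 0, 0.3],
    [0, 0, 0.3],
    [0, 0, 0.3],
    [0, 0, 0.3],
  ],
  fingers=[1, 1, 1, 1, 1, 1, 1, 1, 1, 1],
)

```text
time_s: 23.05
position: [0.5307, -0.2209, 0.0643]
tcp_rot: [-3.138, -0.005, -1.44]
wrist_force: [-6.4, 3.2, 20.1]
finger_gap: 0.023
grasp_force: 80.4
```

>>> jog_arm(
  offset=[
    [0, 0, -0.01],
    [0, 0, -0.01],
    [0, 0, -0.01],
    [0, 0, -0.01],
    [0, 0, -0.01],
    [0, 0, -0.01],
    [0, 0, 0],
    [0, 0, 0],
  ],
  rotation=[
    [0, 0, 0],
    [0, 0, 0],
    [0, 0, 0],
    [0, 0, 0],
    [0, 0, 0],
    [0, 0, 0],
    [0, 0, 0],
    [0, 0, 0],
  ],
  fingers=[1, 1, 1, 1, 1, 1, 1, 1],
)

```text
time_s: 23.85
position: [0.5306, -0.2207, 0.0648]
tcp_rot: [-3.138, -0.003, -1.44]
wrist_force: [-1.3, -0.9, 8.9]
finger_gap: 0.0229
grasp_force: 78.8
```

>>> jog_arm(
  offset=[
    [0, 0, -0.01],
    [0, 0, -0.01],
    [0, 0, 0],
    [0, 0, 0],
  ],
  rotation=[
    [0, 0, 0],
    [0, 0, 0],
    [0, 0, 0],
    [0, 0, 0],
  ],
  fingers=[1, 1, 1, 1],
  grip_force=30,
)

```text
time_s: 24.25
position: [0.5305, -0.2206, 0.0649]
tcp_rot: [-3.138, -0.003, -1.44]
wrist_force: [2.8, -3.6, 5.5]
finger_gap: 0.0227
grasp_force: 78.4
```

>>> jog_arm(
  offset=[
    [0, 0, 0],
    [0, 0, 0],
    [0, 0, 0],
    [0, 0, 0],
    [0, 0, 0],
    [0, 0, 0],
    [0, 0, 0],
    [0, 0, 0],
  ],
  rotation=[
    [0, 0, 0],
    [0, 0, 0],
    [0, 0, 0],
    [0, 0, 0],
    [0, 0, 0],
    [0, 0, 0],
    [0, 0, 0],
    [0, 0, 0],
  ],
  fingers=[0.4, 0.3, 0.2, 0.1, 0, -0.1, -0.2, -0.2],
)

```text
time_s: 25.05
position: [0.5292, -0.2194, 0.0635]
tcp_rot: [3.142, -0.0, -1.44]
wrist_force: [-0.3, -0.1, -0.3]
finger_gap: 0.0511
grasp_force: 0.0
```

>>> jog_arm(
  offset=[
    [0, 0, -0.1],
    [0, 0, -0.3],
    [0, 0, -0.5],
    [0, 0, -0.5],
    [0, 0, -0.5],
    [0, 0, -0.5],
    [-0.5, 0, 0],
    [-0.8, 0, 0],
    [-0.8, 0, 0],
    [-0.8, 0, 0],
  ],
  rotation=[
    [0, 0, 0],
    [0, 0, 0],
    [0, 0, 0],
    [0, 0, 0],
    [0, 0, 0],
    [0, 0, 0],
    [0, 0, 0],
    [0, 0, 0],
    [0, 0, 0],
    [0, 0, 0],
  ],
  fingers=[-0.2, -0.2, -0.2, -0.2, -0.2, -0.2, -0.2, -0.2, -0.2, -0.2],
)

```text
time_s: 26.05
position: [0.5101, -0.0745, 0.1852]
tcp_rot: [-3.14, -0.0, -1.441]
wrist_force: [0.4, -0.7, 1.2]
finger_gap: 0.0512
grasp_force: 0.0
```

>>> jog_arm(
  offset=[
    [-0.5, 0, 0],
    [0, 0, 0],
    [0, 0, 0],
  ],
  rotation=[
    [0, 0, 0],
    [0, 0, 0],
    [0, 0, 0],
  ],
  fingers=[-0.2, -0.2, -0.2],
)

```text
time_s: 26.35
position: [0.5073, -0.0505, 0.1849]
tcp_rot: [-3.14, -0.0, -1.439]
wrist_force: [-0.2, -0.8, 0.3]
finger_gap: 0.0514
grasp_force: 0.0
```

```bash
python3 - <<'E'
from h import *
from bench import *
s=grab_frame("scene");t=grab_frame("top");print(state()["position"])
c=lambda im,x,y,w,h,k: cv2.convertScaleAbs(cv2.resize(im[y:y+h,x:x+w],None,fx=k,fy=k,interpolation=cv2.INTER_CUBIC),alpha=1.5,beta=10)
cv2.imwrite("pics/f1.png",np.hstack([c(s,250,135,66,90,6),c(t,380,220,66,90,6)]))
E
```

```text
[ 0.50726411 -0.05143698  0.18424494]
```

View pics/f1.png

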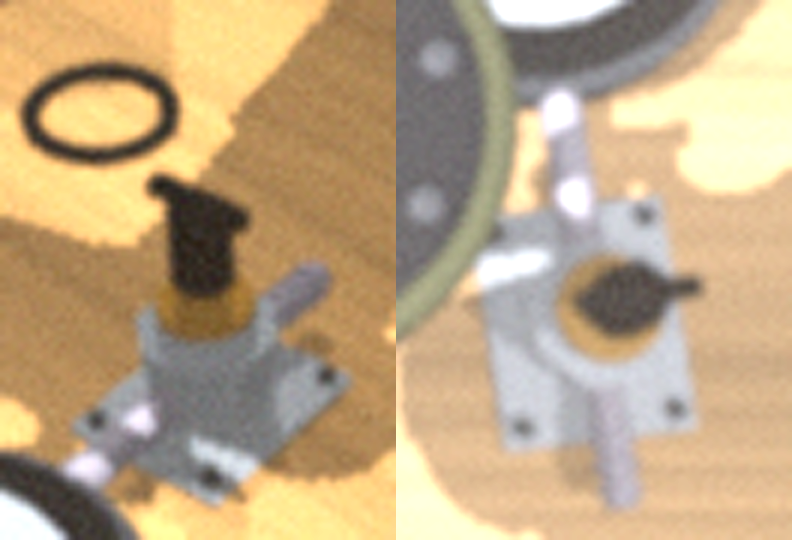

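The final view shows the bar, from (575,303) to (700,287) in the top crop, square across the pipe. The plug is upright in the bore and the gripper is clear, so I'm handing in.

```bash
python3 -c "
from bench import *
print(sign_off())"
```

```text
the job is handed in; nothing more can be done
None
```

I handed the job in at about 26 s: the bar plug is worked into the stopcock bore under an 18–22 N push, its bar square across the pipe (shut), and the gripper let go and moved clear. The sign-off gave no verdict, and I judged the final depth from the arm's position (about 37.8 mm just before letting go), not from a direct measurement.

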